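Let the teething ball into the teether bin without waking the baby

ROBOT

A 7-joint arm with a two-finger parallel gripper is mounted at the origin on the work surface. World frame = base frame: x ahead of the robot, y to its left, z up, the work surface at z = 0. Lengths are in mm, angles in rad, forces in N, time in s.
With the tool pointing down it reaches from about 350 to 900 mm from the base axis. Payload 7.2 kg.
Tool frame: the origin (TCP) lies at the very end of the fingers, on their centre line; the grasp point (between the pads) lies 19 mm behind it; z points along the fingers, y is the line along which they close (so a half turn about z gives the same grasp; the last joint's range is limited). The gripper opens to 88 mm and grips with 3 to 60 N. Pads are 20 mm wide; open, the fingers measure 115 mm over their backs; the gripper's body (75 mm by 178 mm) begins 61 mm behind the grasp point.
Start: joints at [1.043, 0.411, -0.013, 1.596, 0.006, 1.134, -0.082], TCP at [277.345, -560.097, 222.653] pointing down, gripper open.
Joint ranges: [-2.95, 2.95], [-0.29, 1.99], [-1.47, 1.44], [0.14, 2.54], [-1.03, 4.17], [0.13, 1.85], [-2.86, 2.86]. Speed limits (rad/s): [2.39, 2.39, 3.01, 3.01, 3.14, 3.14, 3.14].

INTERFACE

Orientations are given as a unit quaternion [w, x, y, z].
In Python, from cell import ctrl gives the robot as it stands.
- The arm moves only by the tool send_rows, never from a script. Its argument "steps" is a list of rows, each an object of numbers: "dx", "dy", "dz": the shift along the tool's x, y, z in cm; "rx", "ry", "rz": the turn, a rotation vector about the tool's x, y, z in degrees. A call has 1 to 8 rows; each row shifts and turns the commanded pose from where the row before left it, along the tool's axes as they then stand; what a row does not reach is not made up. A row lasts 1/12 s, in which the tool goes at most 41.7 mm and 7.16 degrees, less where a joint would pass 70% of its speed; a pose out of reach is approached as far as the arm can. A call with a gripper value outside its range is refused whole. "jaw" is the opening, from 0 (shut) to 1 (fully open), set as the call begins (left out, the last holds). The fingers move at their own pace and stop on an object; "grip_force" is the grip in N (left out, the last holds). Time passes only in rows, so rows that do not move let the fingers close. It gives the time, the measured TCP pose, the force, the opening and the grip force at its end, in the units of the state.
- ctrl.read_state(): the state, without advancing time (a new reading comes with each control period).
- ctrl.grab_frame(name): name is "scene" or "side" or "wrist"; returns (picture, depth): 384x512x3 uint8, red, green, blue; 384x512 float32, mm along the optical axis (not along the pixel's ray), 0 where there is no reading.
- ctrl.camera_params(name): a dict with "fx", "fy", "cx", "cy" (pixels), "rvec" (rotation vector, rad) and "tvec" (3), from world to camera coordinates, as OpenCV has them; the wrist camera has in their place "tool_from_camera" (4x4, takes a point from camera to tool coordinates, whose origin is the TCP and whose axes are the flange's). Camera axes: x right, y down, z forward; pixel columns grow to the right and rows downward; lengths in mm; the calibration is good to about 2 mm. A picture is of the moment at which its call begins: read the wrist's pose just before it. camera_params takes no time and is no camera call.
- ctrl.close_job(): hands the job in; it is judged then, once.
The state is a dict: "clock": time; "joint_pos": joint angles; "joint_vel": joint speeds; "joint_torque": joint torques, N m; "position": TCP position; "tcp_rot": TCP orientation; "contact_force": force on the tool from outside, world axes, zero at the start; "wrist_torque": the same for the moment, N m; "grip_width": opening from 0.0 (shut) to 1.0 (fully open); "grasp_force": force on a finger pad.
Only numpy, scipy, OpenCV 4.12 (cv2) and the standard library are available. Lean on these libraries where they do the work, as an engineer would, in place of code of your own. Each camera call takes 0.05 s, during which the arm holds its last target. There are 200 camera calls.

TASK

The baby is asleep in the cot. With the fingertips, press the orange lever at the front of the white teether bin all the way down, so that its linked green lid swings wide open and the yellow teething ball waiting in the side chute rolls into the tub; then let the lever up slowly so that the lid eases fully shut without slamming. Work the bin by its lever only: do not touch the ball or the lid, and leave everything else on the table where it is, nothing picked up.

Things in the scene. Friction and masses are not known exactly. Their poses are not given: they have to be found in the camera images.
- bin: White plastic teether bin, fixed to the table, an open tub 180 mm (its x) by 200 mm (its y) by 130 mm high. Origin at the centre of its underside, on the table; its -x side is the front with the lever, its +y side carries the chute, a 58 mm wide trough that reaches to 200 mm from the origin along y and 125 mm up; the tub's wall has a gap there.
- lever: Orange press lever. Origin on its pivot, at x -100, y 0, z +62 mm in the bin's frame; the pivot axis is the bin's y. An arm 22 mm wide runs from it towards the bin's -x to a flat pad 56 mm (bin's y) by 42 by 8 mm thick, its middle 100 mm from the pivot. At rest the arm slopes up and outward by 0.21 rad; fully pressed it has turned 0.42 rad, to 0.21 rad below level.
- lever_pad (a point): Middle of the lever pad's upper face, the place to press; moves with the lever: about 87 mm above the table at rest, 45 mm fully pressed. A spring and the lid's weight push it back up with about 2 to 7 N, so it stays down only while it is held.
- lid (a joint): Angle (rad) of the green lid, 190 by 206 mm, hinged on the bin's far top edge 130 mm up: 0 shut, 1.15 wide open; always 2.74 times the lever's angle. A small plate under it bars the chute and frees the ball only past about 0.75. If the lever is let go, the lid falls at 3 rad/s or more and slams; under 1.5 rad/s is quiet.
- ball_center (a point): Centre of the loose yellow teething ball, 44 mm across, hard silicone, about 45 g. It starts in the chute against the plate under the lid and rolls by itself into the tub when the lid is open.
- sippy_cup: Bystander: blue and orange closed sippy cup with two handles, 122 mm wide over them, 113 mm high, loose. Origin under its centre.
- elephant: Bystander: light blue ceramic elephant, 125 mm long, 75 mm wide, 86 mm high, loose. Origin under its body.
- hairbrush: Bystander: steel baby hairbrush lying flat, 175 mm long along its x, 42 mm wide, 26 mm high, loose. Origin under its middle.
- teether_ring: Bystander: red teether ring lying flat, 76 mm across, 17 mm high, loose. Origin under its centre.
- cream_jar: Bystander: jar of cream, 56 mm across, 50 mm high, loose. Origin under its centre.

How it is judged (in metres and radians):
On the way:
1. the fingers press the lever and the lid stands wide open (over 1.0 of 1.15 rad) (value of joint lid above 1 rad and contact force between the fingers and lever above 0.5 N), for 0.2 s.
At the end, for the whole second after the job is handed in: The ball lies inside the tub (within its walls, centre under 60 mm high) and the lid is fully shut again (under 0.04 rad) (value of joint lid below 0.04 rad and z of ball_center in the frame of bin between 0.01 and 0.06 m and x of ball_center in the frame of bin between -0.09 and 0.09 m and y of ball_center in the frame of bin between -0.1 and 0.1 m); the robot touches nothing.
It fails at once if the lid slams: it falls faster than 2.2 rad/s in the lower half of its travel (velocity of joint lid below -2.2 rad/s and value of joint lid below 0.6 rad).
It fails at once if the ball is touched by the robot (contact force between any of the fingers, the arm and ball above 0.3 N).
It fails at once if the lid is touched by the robot (contact force between any of the fingers, the arm and lid above 0.3 N).
It fails at once if the ball is lifted out of the chute (z of ball_center in the frame of bin above 0.14 m).
It fails at once if a bystander is moved more than 15 mm or lifted (distance of any of sippy_cup, elephant, hairbrush, teether_ring, cream_jar from where it was at the start of the episode above 0.015 m).
It also fails if it takes over 45 s, if anything falls off the work surface, if the arm or the gripper's body presses on something with over 40 N, if the wrist force passes 120 N, or if a joint passes its speed limit or range.

## Working session

There is one attempt and no reset: what is moved stays moved. The work goes in short steps, Python scripts to look and compute and a tool call to move; the robot and the scene stay as the last step left them, time stands still between calls to the robot, and variables do not carry over. Pictures are saved under pics/ and viewed, at most 10 in all, crops included, and the job is handed in when it is done.

Besides the shell and the picture viewer there is one more tool, called after "Emit:" as a command line: name --argument value ..., lists and objects as JSON in quotes. send_rows: Moves the arm, as the interface text tells. Its arguments: {"type":"object","properties":{"steps":{"type":"array"},"jaw":{"type":"number"},"grip_force":{"type":"number"}},"required":["steps"]}

```bash
mkdir -p pics; cat > h.py <<'E'
import numpy as np, cv2
from cell import ctrl
def cam(n):
    p=ctrl.camera_params(n); K=np.array([[p['fx'],0,p['cx']],[0,p['fy'],p['cy']],[0,0,1]])
    if 'rvec' in p:
        R,_=cv2.Rodrigues(np.array(p['rvec'],float)); t=np.array(p['tvec'],float).ravel()
        return K,R,t
    return K,np.array(p['tool_from_camera'])
def cloud(n,d):
    K,R,t=cam(n); v,u=np.mgrid[:384,:512]
    P=np.stack([(u-K[0,2])*d/K[0,0],(v-K[1,2])*d/K[1,1],d],-1)
    return (P-t)@R   # R^T (p-t)
E
python3 - <<'E'
from h import *
s=ctrl.read_state(); print({k:np.round(v,3) for k,v in s.items()})
for n in('scene','side'):
    im,d=ctrl.grab_frame(n); cv2.imwrite(f'pics/{n}0.png',im[:,:,::-1]); np.savez(f'{n}0.npz',im=im,d=d)
    W=cloud(n,d); hsv=cv2.cvtColor(im,cv2.COLOR_RGB2HSV); ok=d>0
    for c,lo,hi in(('orange',5,20),('green',40,85),('yellow',22,35)):
        m=((hsv[...,0]>=lo)&(hsv[...,0]<=hi)&(hsv[...,1]>110)&(hsv[...,2]>70)&ok).astype(np.uint8)
        k,l,st,ce=cv2.connectedComponentsWithStats(m)
        for i in range(1,k):
            if st[i,4]>40:
                P=W[l==i]; print(n,c,st[i],ce[i].round(),np.median(P,0).round(),P.min(0).round(),P.max(0).round())
E
```

```text
{'clock': np.float64(0.0), 'joint_pos': array([ 1.043,  0.412, -0.013,  1.597,  0.006,  1.134, -0.082]), 'joint_vel': array([-0.001,  0.002, -0.001, -0.002,  0.001, -0.   ,  0.   ]), 'joint_torque': array([ 1.0000e-03, -5.8796e+01,  6.4200e-01, -2.9108e+01, -5.4000e-02,
        1.8000e-02,  0.0000e+00]), 'position': array([ 277.102, -559.66 ,  221.826]), 'tcp_rot': array([-0.001,  0.974,  0.228, -0.   ]), 'contact_force': array([-0.901,  0.288, -1.063]), 'wrist_torque': array([-0.012, -0.021,  0.001]), 'grasp_force': np.float64(0.0), 'grip_width': np.float64(1.006)}
scene orange [  0   0  35  25 249] [18. 19.] [-1383. -1546.  -588.] [-1477. -1695.  -609.] [ 345. -577.  582.]
scene orange [ 65   0  41  24 492] [87. 14.] [-1416. -1106.  -590.] [-1633. -1251.  -609.] [-482. -664.   14.]
scene orange [129   0   6  20  47] [132.   9.] [-1457.  -785.  -572.] [-1517.  -796.  -608.] [-996. -656. -239.]
scene orange [353   4   8  23  67] [356.  14.] [-1621.   871.  -753.] [-1776.   538.  -776.] [-489.  924.   52.]
scene orange [356   4  11  36 138] [361.  20.] [-1550.   895.  -754.] [-1782.  
[... 5240 characters left out ...]
4.   3.]
side orange [205 336  11  14  46] [210. 343.] [631. 440.  -0.] [613. 423.  -3.] [644. 451.   3.]
side orange [301 354  23  17  67] [310. 363.] [395. 432.   0.] [363. 415.  -3.] [413. 451.  15.]
side orange [489 374  23  10  89] [500. 379.] [-27. 375.  -1.] [-57. 358.  -4.] [ -6. 387.   2.]
side green [ 197  159   69   51 3006] [233. 183.] [677.  35. 137.] [570. -97. 109.] [785. 139. 145.]
side yellow [225 115  22  12 185] [235. 121.] [ 800. -453.   23.] [ 749. -513.   17.] [ 854. -405.   28.]
side yellow [209 210  16  15 180] [216. 217.] [693. 151. 114.] [675. 128.  95.] [718. 163. 126.]
side yellow [ 45 372  82  12 623] [ 83. 379.] [688. 654. 389.] [662. 626. 296.] [727. 668. 392.]
```

View pics/scene0.png

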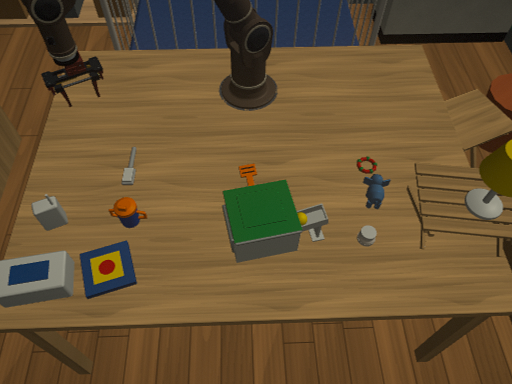

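View pics/side0.png

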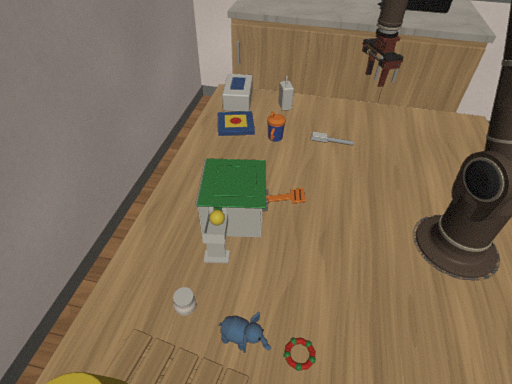

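The scene view shows the bin at about (262,220) with its lever towards the robot at (248,172). The ball sits in the chute at (302,218). Bystanders are well away, with the cup at (128,212), the ring at (367,165) and the elephant at (376,190). Next I'll locate the lever pad and the bin's yaw.

```bash
python3 - <<'E'
from h import *
for n in('scene','side'):
    f=np.load(f'{n}0.npz'); im,d=f['im'],f['d']; W=cloud(n,d); hsv=cv2.cvtColor(im,cv2.COLOR_RGB2HSV)
    box=(abs(W[...,0]-600)<230)&(abs(W[...,1])<180)
    g=box&(hsv[...,0]>=40)&(hsv[...,0]<=85)&(hsv[...,1]>110)&(W[...,2]>128)&(W[...,2]<146)
    r=cv2.minAreaRect(W[g][:,:2].astype(np.float32)); print(n,'lid',r, W[g][:,2].mean())
    o=box&(hsv[...,0]>=3)&(hsv[...,0]<=20)&(hsv[...,1]>170)&(W[...,2]>40)&(W[...,2]<110)
    P=W[o]; print('lever',len(P),P.mean(0),P.min(0),P.max(0))
    v,u=np.where(o); print(u.min(),u.max(),v.min(),v.max())
    hi=P[P[:,2]>78]; print('pad',len(hi),cv2.minAreaRect(hi[:,:2].astype(np.float32)),hi.mean(0))
    a=im[o.any(1).argmax()-5:][:1]
im=np.load('scene0.npz')['im']; c=cv2.resize(im[150:260,210:340],None,fx=6,fy=5,interpolation=cv2.INTER_CUBIC); cv2.imwrite('pics/crop.png',c[:,:,::-1])
E
```

```text
scene lid ((678.686279296875, 16.925765991210938), (192.15017700195312, 204.76141357421875), 10.381977081298828) 135.85921256435626
lever 233 [499.51206535 -18.08957832  82.55805946] [464.19099375 -47.30895573  69.95124048] [544.30053584   9.76783455  95.26964181]
239 256 164 185
pad 187 ((501.2691345214844, -17.353389739990234), (72.38221740722656, 54.28957748413086), 11.637819290161133) [492.89521164 -19.42372543  84.44506971]
side lid ((678.0436401367188, 20.39246368408203), (186.4571533203125, 208.83853149414062), 10.500383377075195) 137.63487254390836
lever 311 [511.59668674  -8.10278807  81.33853945] [464.78037044 -44.35494342  63.26757761] [582.69359079  14.81732976  94.17443517]
266 304 188 202
pad 213 ((501.1819763183594, -12.736141204833984), (65.60455322265625, 56.574432373046875), 10.14288330078125) [493.40961783 -11.21088037  85.40002444]
```

View pics/crop.png

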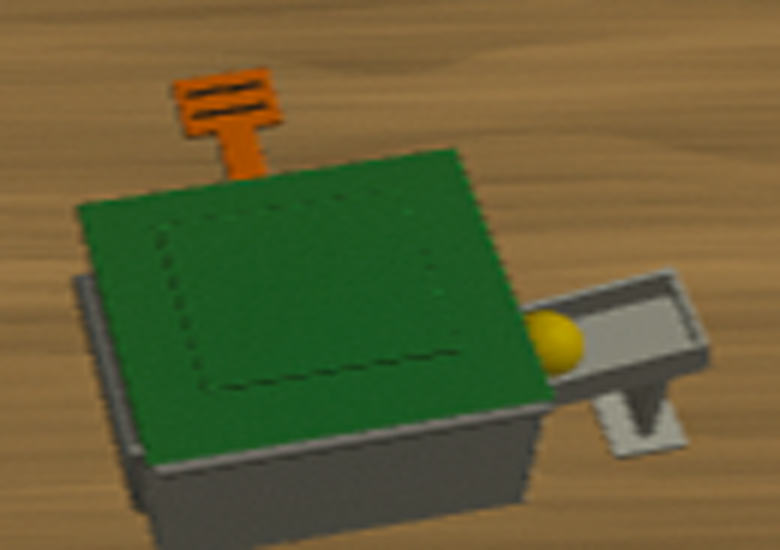

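The crop shows the pad with its slots at about (225,100) in the crop and the chute on the far right. From the depth clouds the bin's yaw is about 10.4°, its centre about (678,18) and the pad about (484,-17,87). I'll shut the gripper, turn the tool 16° and go over the pad.

Emit:
send_rows --jaw 0 --steps '[{"rz":4},{"rz":4},{"rz":4},{"rz":4},{"dx":1.5,"dy":-2.5},{"dx":1.9,"dy":-3.1},{"dx":1.9,"dy":-3.1},{"dx":1.9,"dy":-3.1}]'

```text
invalid input
```

Emit:
send_rows --steps '[{"dx":1.9,"dy":-3.1},{"dx":1.9,"dy":-3.1},{"dx":1.9,"dy":-3.1},{"dx":1.9,"dy":-3.1},{"dx":1.9,"dy":-3.1},{"dx":1.9,"dy":-3.1},{"dx":1.9,"dy":-3.1},{"dx":1.9,"dy":-3.1}]'

```text
invalid input
```

```bash
cat > w.py <<'E'
from h import *
from scipy.spatial.transform import Rotation as Ro
T=np.array([484,-17,87.])
s=ctrl.read_state(); q=s['tcp_rot']; R=Ro.from_quat([q[1],q[2],q[3],q[0]]).as_matrix()
print(s['clock'],s['position'].round(1),s['contact_force'].round(2),s['grip_width'].round(2),'yaw',np.degrees(np.arctan2(R[1,0],R[0,0])).round(2),'toolz',R[:,2].round(3))
print('to pad, tool mm',((T-s['position'])@R).round(1))
E
python3 w.py
```

```text
Traceback (most recent call last):
  File "w.py", line 5, in <module>
    print(s['clock'],s['position'].round(1),s['contact_force'].round(2),s['grip_width'].round(2),'yaw',np.degrees(np.arctan2(R[1,0],R[0,0])).round(2),'toolz',R[:,2].round(3))
                                                                        ^^^^^^^^^^^^^^^^^^^^^
AttributeError: 'float' object has no attribute 'round'
```

Both move calls were refused as invalid input, possibly because each row needs all six fields. I'll try that.

Emit:
send_rows --jaw 0 --steps '[{"dx":0,"dy":0,"dz":0,"rx":0,"ry":0,"rz":4},{"dx":0,"dy":0,"dz":0,"rx":0,"ry":0,"rz":4},{"dx":0,"dy":0,"dz":0,"rx":0,"ry":0,"rz":4},{"dx":0,"dy":0,"dz":0,"rx":0,"ry":0,"rz":4},{"dx":1.5,"dy":-2.5,"dz":0,"rx":0,"ry":0,"rz":0},{"dx":1.9,"dy":-3.1,"dz":0,"rx":0,"ry":0,"rz":0}]'

```text
clock: 0.6
position: [298.9, -500.1, 221.7]
tcp_rot: [0.0, 0.996, 0.088, -0.001]
contact_force: [0.6, 0.4, 0.3]
grip_width: 0.579
grasp_force: 0.0
```

```bash
sed -i "s/s\['grip_width'\].round(2)/s['grip_width']/" w.py; python3 w.py
```

```text
0.6 [ 298.9 -500.1  221.7] [0.57 0.41 0.34] 0.5789938331046842 yaw 10.06 toolz [-0.002 -0.    -1.   ]
to pad, tool mm [ 266.8 -443.3  134.3]
```

Emit:
send_rows --steps '[{"dx":1.9,"dy":-3.1,"dz":0,"rx":0,"ry":0,"rz":0},{"dx":1.9,"dy":-3.1,"dz":0,"rx":0,"ry":0,"rz":0},{"dx":1.9,"dy":-3.1,"dz":0,"rx":0,"ry":0,"rz":0},{"dx":1.9,"dy":-3.1,"dz":0,"rx":0,"ry":0,"rz":0},{"dx":1.9,"dy":-3.1,"dz":0,"rx":0,"ry":0,"rz":0},{"dx":1.9,"dy":-3.1,"dz":0,"rx":0,"ry":0,"rz":0},{"dx":1.9,"dy":-3.1,"dz":0,"rx":0,"ry":0,"rz":0},{"dx":1.9,"dy":-3.1,"dz":0,"rx":0,"ry":0,"rz":0}]'

```text
clock: 1.27
position: [405.8, -225.9, 222.6]
tcp_rot: [0.0, 0.996, 0.09, -0.0]
contact_force: [0.7, 0.8, 0.3]
grip_width: 0.008
grasp_force: 0.0
```

Emit:
send_rows --steps '[{"dx":1.9,"dy":-3.1,"dz":0,"rx":0,"ry":0,"rz":0},{"dx":1.9,"dy":-3.1,"dz":0,"rx":0,"ry":0,"rz":0},{"dx":1.9,"dy":-3.1,"dz":0,"rx":0,"ry":0,"rz":0},{"dx":1.9,"dy":-3.1,"dz":0,"rx":0,"ry":0,"rz":0},{"dx":1.9,"dy":-3.1,"dz":0,"rx":0,"ry":0,"rz":0},{"dx":0,"dy":0,"dz":0,"rx":0,"ry":0,"rz":0},{"dx":0,"dy":0,"dz":0,"rx":0,"ry":0,"rz":0}]'

```text
clock: 1.85
position: [471.6, -56.0, 222.4]
tcp_rot: [-0.0, 0.996, 0.092, -0.0]
contact_force: [-0.7, -1.0, 0.1]
grip_width: 0.009
grasp_force: 0.0
```

```bash
python3 w.py
```

```text
1.85 [471.6 -56.  222.4] [-0.75 -0.96  0.11] 0.009238600979989534 yaw 10.61 toolz [-0.001  0.001 -1.   ]
to pad, tool mm [ 19.4 -36.  135.4]
```

Emit:
send_rows --steps '[{"dx":0.95,"dy":-1.8,"dz":0,"rx":0,"ry":0,"rz":0},{"dx":0.95,"dy":-1.8,"dz":0,"rx":0,"ry":0,"rz":0},{"dx":0,"dy":0,"dz":2.5,"rx":0,"ry":0,"rz":0},{"dx":0,"dy":0,"dz":3,"rx":0,"ry":0,"rz":0},{"dx":0,"dy":0,"dz":3,"rx":0,"ry":0,"rz":0},{"dx":0,"dy":0,"dz":2,"rx":0,"ry":0,"rz":0},{"dx":0,"dy":0,"dz":1,"rx":0,"ry":0,"rz":0},{"dx":0,"dy":0,"dz":0,"rx":0,"ry":0,"rz":0}]'

```text
clock: 2.52
position: [481.9, -20.6, 105.6]
tcp_rot: [-0.0, 0.996, 0.089, -0.002]
contact_force: [-0.5, 1.6, -0.2]
grip_width: 0.005
grasp_force: 0.0
```

```bash
python3 w.py; python3 - <<'E'
from h import *
a=ctrl.grab_frame('wrist')[0]; b=ctrl.grab_frame('side')[0][130:250,180:340]
b=cv2.resize(b,(512,384),interpolation=cv2.INTER_CUBIC)
cv2.imwrite('pics/w1.png',cv2.resize(np.hstack([a,b]),(800,300))[:,:,::-1])
E
```

```text
2.5167 [481.9 -20.6 105.6] [-0.49  1.61 -0.24] 0.00481665794762117 yaw 10.26 toolz [-0.004 -0.    -1.   ]
to pad, tool mm [ 2.8 -3.2 18.6]
```

View pics/w1.png

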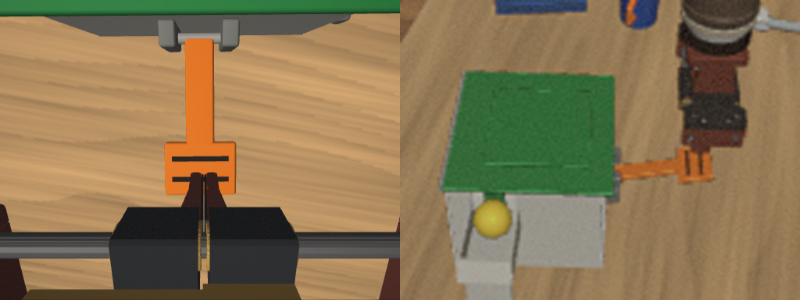

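The wrist view shows the closed fingertips centred over the orange pad at about (205,175). The ball is still in the chute. I'll press down in stages.

Emit:
send_rows --steps '[{"dx":0.3,"dy":-0.3,"dz":0,"rx":0,"ry":0,"rz":0},{"dx":0,"dy":0,"dz":0.6,"rx":0,"ry":0,"rz":0},{"dx":0,"dy":0,"dz":0.6,"rx":0,"ry":0,"rz":0},{"dx":0,"dy":0,"dz":0.6,"rx":0,"ry":0,"rz":0},{"dx":0,"dy":0,"dz":0.6,"rx":0,"ry":0,"rz":0},{"dx":0,"dy":0,"dz":0.6,"rx":0,"ry":0,"rz":0},{"dx":0,"dy":0,"dz":0.6,"rx":0,"ry":0,"rz":0},{"dx":0,"dy":0,"dz":0,"rx":0,"ry":0,"rz":0}]'

```text
clock: 3.28
position: [484.6, -16.1, 70.4]
tcp_rot: [0.0, 0.996, 0.09, -0.001]
contact_force: [-0.4, -0.3, 0.3]
grip_width: 0.009
grasp_force: 0.2
```

Emit:
send_rows --steps '[{"dx":0,"dy":0,"dz":0.6,"rx":0,"ry":0,"rz":0},{"dx":0,"dy":0,"dz":0.6,"rx":0,"ry":0,"rz":0},{"dx":0,"dy":0,"dz":0.4,"rx":0,"ry":0,"rz":0},{"dx":0,"dy":0,"dz":0,"rx":0,"ry":0,"rz":0}]'

```text
clock: 3.62
position: [485.5, -15.9, 55.1]
tcp_rot: [0.0, 0.996, 0.09, -0.001]
contact_force: [-1.6, -0.7, 4.9]
grip_width: 0.007
grasp_force: 2.3
```

Emit:
send_rows --steps '[{"dx":0,"dy":0,"dz":0.4,"rx":0,"ry":0,"rz":0},{"dx":0,"dy":0,"dz":0.3,"rx":0,"ry":0,"rz":0},{"dx":0,"dy":0,"dz":0,"rx":0,"ry":0,"rz":0},{"dx":0,"dy":0,"dz":0,"rx":0,"ry":0,"rz":0}]'

```text
clock: 3.95
position: [486.2, -15.8, 48.9]
tcp_rot: [0.0, 0.996, 0.09, 0.0]
contact_force: [-2.4, -1.7, 3.9]
grip_width: 0.004
grasp_force: 2.2
```

```bash
cat > look.py <<'E'
import sys
from h import *
a=ctrl.grab_frame('scene')[0][130:260,200:345]; b=ctrl.grab_frame('side')[0][110:270,160:340]
f=lambda i:cv2.resize(i,(400,350),interpolation=cv2.INTER_CUBIC)
cv2.imwrite(f'pics/{sys.argv[1]}.png',np.hstack([f(a),f(b)])[:,:,::-1])
E
python3 w.py; python3 look.py p1
```

```text
3.95 [486.2 -15.8  48.9] [-2.39 -1.7   3.93] 0.0040784598342697535 yaw 10.35 toolz [ 0. -0. -1.]
to pad, tool mm [ -2.4   0.8 -38.1]
```

View pics/p1.png

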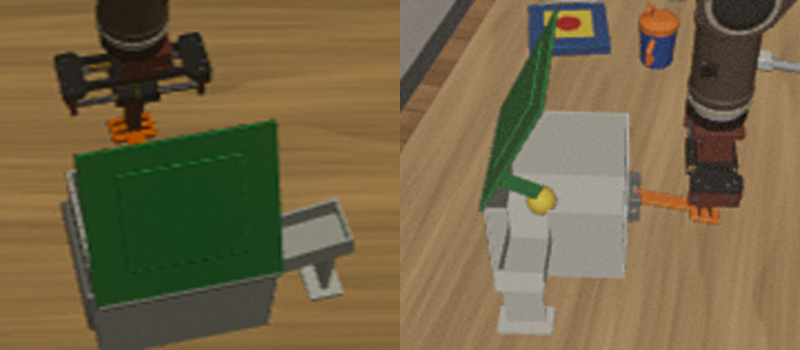

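The lid stands nearly upright, and in the side view at (541,200) the ball is just rolling through the gap. I'll press the last few millimetres and hold.

Emit:
send_rows --steps '[{"dx":0,"dy":0,"dz":0.2,"rx":0,"ry":0,"rz":0},{"dx":0,"dy":0,"dz":0.2,"rx":0,"ry":0,"rz":0},{"dx":0,"dy":0,"dz":0,"rx":0,"ry":0,"rz":0},{"dx":0,"dy":0,"dz":0,"rx":0,"ry":0,"rz":0},{"dx":0,"dy":0,"dz":0,"rx":0,"ry":0,"rz":0},{"dx":0,"dy":0,"dz":0,"rx":0,"ry":0,"rz":0},{"dx":0,"dy":0,"dz":0,"rx":0,"ry":0,"rz":0},{"dx":0,"dy":0,"dz":0,"rx":0,"ry":0,"rz":0}]'

```text
clock: 4.72
position: [486.5, -15.8, 46.9]
tcp_rot: [0.001, 0.996, 0.09, 0.001]
contact_force: [-9.6, -1.6, 29.9]
grip_width: 0.005
grasp_force: 15.8
```

Emit:
send_rows --steps '[{"dx":0,"dy":0,"dz":0,"rx":0,"ry":0,"rz":0},{"dx":0,"dy":0,"dz":0,"rx":0,"ry":0,"rz":0},{"dx":0,"dy":0,"dz":0,"rx":0,"ry":0,"rz":0},{"dx":0,"dy":0,"dz":0,"rx":0,"ry":0,"rz":0},{"dx":0,"dy":0,"dz":0,"rx":0,"ry":0,"rz":0},{"dx":0,"dy":0,"dz":0,"rx":0,"ry":0,"rz":0},{"dx":0,"dy":0,"dz":0,"rx":0,"ry":0,"rz":0},{"dx":0,"dy":0,"dz":0,"rx":0,"ry":0,"rz":0}]'

```text
clock: 5.38
position: [486.5, -15.8, 46.9]
tcp_rot: [0.001, 0.996, 0.09, 0.001]
contact_force: [-9.9, -1.2, 30.4]
grip_width: 0.004
grasp_force: 15.8
```

```bash
python3 w.py; python3 look.py p2; python3 - <<'E'
from h import *
for n in('scene','side'):
    im,d=ctrl.grab_frame(n); W=cloud(n,d); hsv=cv2.cvtColor(im,cv2.COLOR_RGB2HSV)
    m=(abs(W[...,0]-680)<140)&(abs(W[...,1]-40)<200)&(hsv[...,0]>=21)&(hsv[...,0]<=35)&(hsv[...,1]>150)&(W[...,2]>8)
    print(n,m.sum(),W[m].mean(0).round() if m.any() else '')
E
```

```text
5.3833 [486.5 -15.8  46.9] [-9.85 -1.23 30.37] 0.004481491588372323 yaw 10.34 toolz [ 0.002 -0.001 -1.   ]
to pad, tool mm [ -2.7   0.8 -40.1]
scene 2 [703. -19. 301.]
side 101 [725. -36.  39.]
```

View pics/p2.png

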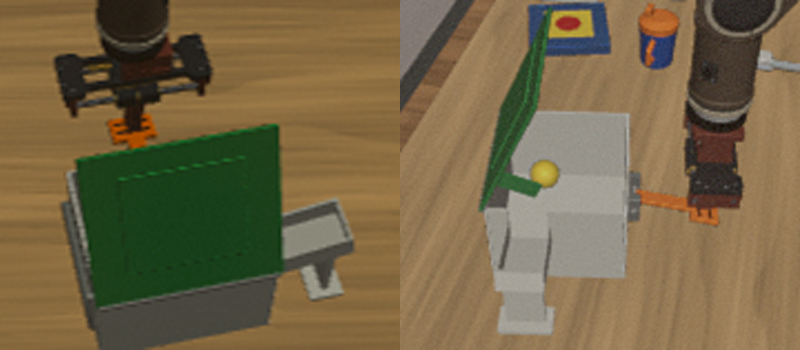

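The ball lies on the tub floor at about (725,-36), with its visible surface 39 mm up, and the lever is on its end stop at 30 N. I'll let it up slowly at 2 mm per row, which is about 0.65 rad/s at the lid.

Emit:
send_rows --steps '[{"dx":0,"dy":0,"dz":-0.2,"rx":0,"ry":0,"rz":0},{"dx":0,"dy":0,"dz":-0.2,"rx":0,"ry":0,"rz":0},{"dx":0,"dy":0,"dz":-0.2,"rx":0,"ry":0,"rz":0},{"dx":0,"dy":0,"dz":-0.2,"rx":0,"ry":0,"rz":0},{"dx":0,"dy":0,"dz":-0.2,"rx":0,"ry":0,"rz":0},{"dx":0,"dy":0,"dz":-0.2,"rx":0,"ry":0,"rz":0},{"dx":0,"dy":0,"dz":-0.2,"rx":0,"ry":0,"rz":0},{"dx":0,"dy":0,"dz":-0.2,"rx":0,"ry":0,"rz":0}]'

```text
clock: 6.25
position: [485.4, -15.9, 60.6]
tcp_rot: [0.0, 0.996, 0.09, -0.001]
contact_force: [-4.0, -1.2, 4.7]
grip_width: 0.005
grasp_force: 2.3
```

Emit:
send_rows --steps '[{"dx":0,"dy":0,"dz":-0.2,"rx":0,"ry":0,"rz":0},{"dx":0,"dy":0,"dz":-0.2,"rx":0,"ry":0,"rz":0},{"dx":0,"dy":0,"dz":-0.2,"rx":0,"ry":0,"rz":0},{"dx":0,"dy":0,"dz":-0.2,"rx":0,"ry":0,"rz":0},{"dx":0,"dy":0,"dz":-0.2,"rx":0,"ry":0,"rz":0},{"dx":0,"dy":0,"dz":-0.2,"rx":0,"ry":0,"rz":0},{"dx":0,"dy":0,"dz":-0.2,"rx":0,"ry":0,"rz":0},{"dx":0,"dy":0,"dz":-0.2,"rx":0,"ry":0,"rz":0}]'

```text
clock: 6.92
position: [486.9, -15.6, 77.1]
tcp_rot: [-0.0, 0.996, 0.09, 0.001]
contact_force: [0.1, -0.6, 4.5]
grip_width: 0.005
grasp_force: 2.2
```

Emit:
send_rows --steps '[{"dx":0,"dy":0,"dz":-0.2,"rx":0,"ry":0,"rz":0},{"dx":0,"dy":0,"dz":-0.2,"rx":0,"ry":0,"rz":0},{"dx":0,"dy":0,"dz":-0.2,"rx":0,"ry":0,"rz":0},{"dx":0,"dy":0,"dz":-0.2,"rx":0,"ry":0,"rz":0},{"dx":0,"dy":0,"dz":-0.2,"rx":0,"ry":0,"rz":0},{"dx":0,"dy":0,"dz":-0.2,"rx":0,"ry":0,"rz":0},{"dx":0,"dy":0,"dz":-0.2,"rx":0,"ry":0,"rz":0},{"dx":0,"dy":0,"dz":-0.2,"rx":0,"ry":0,"rz":0}]'

```text
clock: 7.58
position: [484.3, -16.0, 92.0]
tcp_rot: [0.0, 0.996, 0.09, -0.002]
contact_force: [0.1, 0.1, 0.4]
grip_width: 0.005
grasp_force: 0.0
```

Contact ended at the rest height. I'll back off straight up and check.

Emit:
send_rows --steps '[{"dx":0,"dy":0,"dz":-0.5,"rx":0,"ry":0,"rz":0},{"dx":0,"dy":0,"dz":-2,"rx":0,"ry":0,"rz":0},{"dx":-1,"dy":0,"dz":-3,"rx":0,"ry":0,"rz":0},{"dx":-1,"dy":0,"dz":-3,"rx":0,"ry":0,"rz":0},{"dx":-1,"dy":0,"dz":-2,"rx":0,"ry":0,"rz":0},{"dx":0,"dy":0,"dz":0,"rx":0,"ry":0,"rz":0},{"dx":0,"dy":0,"dz":0,"rx":0,"ry":0,"rz":0}]'

```text
clock: 8.17
position: [456.2, -21.5, 198.4]
tcp_rot: [0.0, 0.996, 0.09, 0.001]
contact_force: [-0.2, 0.8, -0.9]
grip_width: 0.004
grasp_force: 0.0
```

```bash
python3 w.py; python3 look.py p3; python3 - <<'E'
from h import *
for n in('scene','side'):
    im,d=ctrl.grab_frame(n); W=cloud(n,d); W0=cloud(n,np.load(f'{n}0.npz')['d']); hsv=cv2.cvtColor(im,cv2.COLOR_RGB2HSV)
    g=(abs(W[...,0]-680)<130)&(abs(W[...,1]-20)<130)&(hsv[...,0]>=40)&(hsv[...,0]<=85)&(hsv[...,1]>110)
    print(n,'lid',g.sum(),'dz vs start',np.median((W-W0)[g][:,2]).round(2),'front dz',np.median((W-W0)[g&(W[...,0]<610)][:,2]).round(2))
E
```

```text
8.1667 [456.2 -21.5 198.4] [-0.18  0.78 -0.85] 0.0042642144810943645 yaw 10.31 toolz [ 0.001 -0.001 -1.   ]
to pad, tool mm [ 28.    0.4 111.4]
scene lid 3509 dz vs start 0.04 front dz -0.1
side lid 3031 dz vs start 0.04 front dz 0.12
```

View pics/p3.png

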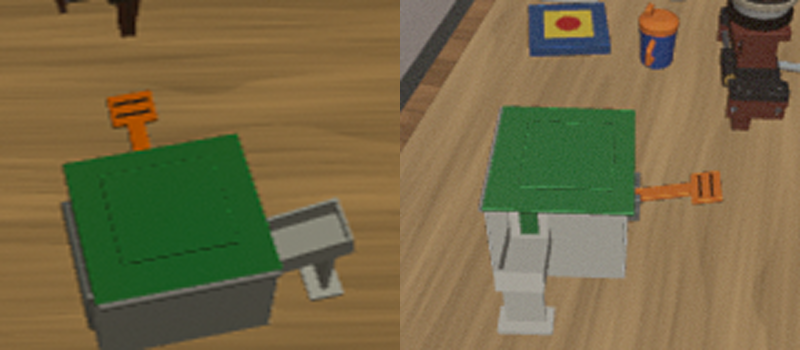

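The lid is shut, within 0.1 mm of its height at the start. The chute is empty, the lever is back up and the robot is clear, so I'm handing in.

```bash
python3 -c "
from cell import ctrl
print(ctrl.close_job())"
```

```text
the job is handed in; nothing more can be done
None
```

The job is handed in: I pressed the lever fully down, the ball rolled into the tub, and I eased the lid shut at about 0.7 rad/s; no verdict came back.

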